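# Bring the bench air valve bank into service

## Robot

A 6-joint arm with a two-finger parallel gripper is mounted at the origin on a cart in front of the work surface, level with it; the furniture and walls round the work are solid. World frame = base frame: x ahead of the robot, y to its left, z up, the work surface at z = 0. Lengths are in m, angles in rad, forces in N, time in s.
With the tool pointing down it reaches from about 0.375 to 0.9 m from the base axis. Payload 3.1 kg.
Tool frame: the origin (TCP) lies on the centre line of the jaws, within the pads' length; the fingertips stand 17 mm ahead of it and the grasp point (between the pads) lies 2 mm behind it; z points along the fingers, x is the direction in which the jaws open and shut, and the axes are right-handed (so a half turn about z gives the same grasp; the last joint's range is limited). The gripper opens to 85 mm and grips with 20 to 120 N. Pads are 22 mm wide; open, the fingers measure 114 mm over their backs; the gripper's body (76 mm by 85 mm) begins 54 mm behind the grasp point. The pads swing forward as they close: fully open they stand 13 mm farther back than shut.
Start: joints at [0.961, 0.527, 1.433, -0, 1.181, -0.178], TCP at [0.262, 0.568, 0.248] pointing down, gripper open.
Joint ranges: [-3.08, 3.08], [-0.75, 2.2], [0.22, 2.44], [-1.43, 4.57], [0, 2.65], [-2.85, 2.85]. Speed limits (rad/s): [2.79, 2.79, 3.14, 3.14, 3.14, 3.14].

## Interface

Orientations are given as a unit quaternion [w, x, y, z].
In Python, from workcell import env gives the robot as it stands.
- The arm moves only by the tool carry_out, never from a script. Its argument "plan" is a list of rows, each an object of numbers: "tx", "ty", "tz": the shift along the tool's x, y, z in cm; "rx", "ry", "rz": the turn, a rotation vector about the tool's x, y, z in degrees. In form: [{"tx": .., "ty": .., "tz": .., "rx": .., "ry": .., "rz": ..}, ...]. A call has 1 to 12 rows; each row is the pose to reach, as a shift and turn from the pose commanded when the call began, along the tool's axes at that moment; what a row does not reach only later rows make up. A row lasts 1/10 s, in which the tool goes at most 50 mm and 8.59 degrees, less where a joint would pass 70% of its speed; a pose out of reach is approached as far as the arm can. A call with a gripper value outside its range is refused whole. "hand" is the finger opening in cm, from 0 to 8.54, set as the call begins (left out, the last holds). The fingers move at their own pace and stop on an object; "grip_force" is the grip in N (left out, the last holds). Time passes only in rows, so rows that repeat a pose let the fingers close. It gives the time, the measured TCP pose, the force and the opening at its end, in the units of the state.
- env.sense(): the state, without advancing time (a new reading comes with each control period).
- env.snapshot(name): name is "side" or "top"; returns (picture, depth): 384x512x3 uint8, red, green, blue; 384x512 float32, m along the optical axis (not along the pixel's ray), 0 where there is no reading.
- env.get_calibration(name): a dict with "intrinsics" (3x3 intrinsics, pixels), "rvec" (rotation vector, rad) and "tvec" (3), from world to camera coordinates, as OpenCV has them. Camera axes: x right, y down, z forward; pixel columns grow to the right and rows downward; lengths in m; the calibration is good to about 2 mm. A picture is of the moment at which its call begins. get_calibration takes no time and is no camera call.
- env.close_job(): hands the job in, once; it reports no verdict.
Trained networks look in the newest picture that a camera, given by its name, has taken for a name from the list of things; names that differ only in an ending like _2 or _b are one class to them, and where a whole thing is asked for, a point or a joint stands for the part that bears it (a point fixed in the world has none). Each returns a list of dicts, best first, with "p" (0 to 1); they miss things now and then, are a little off and sometimes report something else, mostly with a low value. They report only what shows in the picture. A call takes as long as a camera call.
- env.masks_of(camera, target): "mask" (384x512 bool, what is visible of it) and "rect" ([centre column, centre row, width, height] in pixels, round what is visible of it).
The state is a dict: "t": time; "joints": joint angles; "qvel": joint speeds; "effort": joint torques, N m; "position": TCP position; "tool_rot": TCP orientation; "force": force on the tool from outside, world axes, zero at the start; "moment": the same for the moment, N m; "grip_width": finger opening in m.
Only numpy, scipy, OpenCV 4.12 (cv2) and the standard library are available. Lean on these libraries where they do the work, as an engineer would, in place of code of your own. Each camera call takes 0.05 s, during which the arm holds its last target.

## Task

Start up the bench valve bank by pushing its controls in this order: first tip the supply rocker all the way over by pushing down its raised half, then push the square clamp key fully down so that it stays down, and last push the broad mushroom-headed palm button fully down, keep it down for about a second and let it spring back up. Leave the thin round bleed pin alone, and do not pick up or shift the two pinions and the bearing that stand beside the bank.

Things in the scene. Friction and masses are not known exactly. Their poses are not given: they have to be found in the camera images.
- valve_bank: Aluminium block bolted to the bench, 84 (x) by 296 mm (y), top 36 mm up; foot plate 96 x 330 mm; copper tubes reach 70 mm behind its middle (+x). Origin: centre of its underside; z up. On it, in a row along y, 68 mm apart, sit four grey modules (top 48 mm up) with the black controls; which is in which place varies. The controls' axes are parallel to the bank's when not tipped.
- supply_rocker (a joint): Angle of the supply rocker, rad: at 0 to 0.06 it is off, with its half towards the bank's +y raised and the other half lowered; it grows as the raised half is pushed down, to 0.4 at its stop (on). It stays where it is left (about 3 N at the press point moves it).
- rocker_press (a point): Push point on the top face of the rocker's half that is raised at the start, 18 mm from the pivot, moving with it (about 67 mm above the bench at the start, 7 mm lower when fully over). Rocker: 28 mm wide (bank x), 52 mm long (bank y), a shallow V of two halves. A fingertip that also bears on the other side of the pivot blocks it.
- clamp_key (a joint): Depth of the square clamp key, m: 0 up (starts at 0 to 0.0015), 0.008 fully down at its stop. It has 4 N of friction and stays where it is left.
- key_top (a point): Centre of the top face of the square key, 29 x 29 mm; 65 mm above the bench when up, 57 mm when fully down; moves with the key.
- palm_button (a joint): Depth of the palm button, m: 0 up, 0.008 fully down at its stop. A spring (2.4 N at the top, 7.2 N at the bottom) brings it back up.
- palm_top (a point): Centre of the top of the mushroom-headed palm button, head 38 mm in diameter; 72.5 mm above the bench when up, 64.5 mm when down; moves with the button.
- bleed_pin (a joint): Depth of the bleed pin, m: 0 up, 0.008 fully down; sprung (about 1 N to move it). To be left alone.
- bleed_top (a point): Centre of the top of the bleed pin, a plain round pin 16 mm in diameter, 63 mm above the bench; moves with the pin.
- pinion_back_mid (a point): Centre (21 mm up) of a loose steel pinion, 45 mm in diameter, 42 mm tall, standing behind the bank.
- pinion_front_mid (a point): Centre (21 mm up) of a like loose pinion, standing in front of the bank, on the robot's side.
- bearing_mid (a point): Centre of a loose ball bearing lying flat behind the bank, 52 mm in diameter, 15 mm thick.

How it is judged:
By the outcome, as a careful person would: the job done as asked, in the order asked, and still so for the second after the job is handed in, with the robot touching nothing.
It also fails if it takes over 42 s, if anything falls off the work surface, if the arm or the gripper's body presses on something with over 40 N, if the wrist force passes 120 N, or if a joint passes its speed limit or range.

## Working session

There is one attempt and no reset: what is moved stays moved. The work goes in short steps, Python scripts to look and compute and a tool call to move; the robot and the scene stay as the last step left them, time stands still between calls to the robot, and variables do not carry over. Pictures are saved under pics/ and viewed, and the job is handed in when it is done.

Besides the shell and the picture viewer there is one more tool, called after "Request:" by a JSON object that holds its "method" and its "body". carry_out: Moves the arm, as the interface text tells. Its arguments: {"type":"object","properties":{"plan":{"type":"array","items":{"type":"object","properties":{"tx":{"type":"number"},"ty":{"type":"number"},"tz":{"type":"number"},"rx":{"type":"number"},"ry":{"type":"number"},"rz":{"type":"number"}}}},"hand":{"type":"number"},"grip_force":{"type":"number"}},"required":["plan"]}

```bash
ls; mkdir -p pics; cat > h.py <<'E'
import numpy as np, cv2
from workcell import env
def cal(n):
    c=env.get_calibration(n); R,_=cv2.Rodrigues(np.array(c["rvec"],float)); return np.array(c["intrinsics"]),R,np.array(c["tvec"]).ravel()
def cloud(n,d):
    K,R,t=cal(n); v,u=np.mgrid[:d.shape[0],:d.shape[1]]
    P=np.stack([(u-K[0,2])/K[0,0]*d,(v-K[1,2])/K[1,1]*d,d],-1)
    return (P-t)@R
def proj(n,p):
    K,R,t=cal(n); q=K@(R@np.array(p)+t); return q[:2]/q[2]
E
python3 - <<'E'
from h import *
print(env.sense())
for n in ["top","side"]:
    im,d=env.snapshot(n); cv2.imwrite(f"pics/{n}0.png",im[...,::-1]); np.save(f"{n}0.npy",d)
    C=cloud(n,d)
    for k in ["rocker_press","key_top","palm_top","bleed_top","valve_bank"]:
        for r in env.masks_of(n,k)[:2]:
            m=r["mask"]&(d>0); p=C[m]
            print(n,k,round(r["p"],2),np.round(r["rect"],1),m.sum(),np.round(np.median(p,0),4) if len(p) else 0,np.round(np.percentile(p[:,2],95),4) if len(p) else 0)
E
```

```text
pics
{'t': 0.0, 'joints': array([ 9.60495209e-01,  5.28497375e-01,  1.43387145e+00,  6.27466032e-06,
        1.18139445e+00, -1.78506239e-01]), 'qvel': array([-0.00204087,  0.00096542, -0.00183502, -0.00015327,  0.00120443,
       -0.00184633]), 'effort': array([ 7.37724531e-04, -4.42344439e+01, -1.78028584e+01, -5.87301088e-05,
        8.47988413e-03,  9.95794124e-06]), 'position': array([0.26115294, 0.56709471, 0.24732421]), 'tool_rot': array([ 4.10938952e-04,  8.42170444e-01,  5.39210317e-01, -1.00450982e-03]), 'force': array([ 0.22717665,  0.25249222, -0.49485433]), 'moment': array([-0.0297522 , -0.00264783, -0.00980004]), 'grip_width': 0.08544220496362147}
top rocker_press 0.85 [310.3 216.8  22.4   9.6] 297 [ 0.5074 -0.0562  0.0628] 0.0696
top key_top 0.45 [248.1 214.1  10.1  16.4] 157 [0.5121 0.0806 0.0646] 0.0668
top key_top 0.22 [319.5 257.8  22.6  16.7] 265 [ 0.4142 -0.0884  0.0355] 0.0418
top palm_top 0.66 [278.2 214.2  24.3  15.8] 224 [0.5107 0.0128 0.071 ] 0.0744
top valve_bank 0.68 [292.3 214.4 135.8  53.6] 2531 [ 0.5043 -0.0153  0.0346] 0.039
side rocker_press 0.68 [344.6 238.8  24.3  21.6] 504 [ 0.6416 -0.108   0.0102] 0.0145
side rocker_press 0.56 [268.9 218.2  21.9  20.6] 325 [ 0.5046 -0.0585  0.0612] 0.0673
side key_top 0.46 [238.6 188.2  19.5  11.7] 174 [0.5098 0.0684 0.0614] 0.0641
side palm_top 0.69 [250.5 200.1  19.8  14.3] 186 [0.5056 0.0043 0.0694] 0.0718
side palm_top 0.22 [223.1 262.6  28.7  29.9] 575 [ 0.4114 -0.0972  0.0336] 0.0402
side bleed_top 0.45 [283.7 243.1   8.2  12.5] 88 [ 0.502  -0.1282  0.0601] 0.0631
side bleed_top 0.43 [298.6 197.4  15.8  19.8] 300 [0.6265 0.0519 0.0328] 0.0401
side valve_bank 0.83 [269.2 245.4 114.  106.9] 3382 [ 0.472  -0.1469  0.0197] 0.0358
```

```bash
python3 - <<'E'
import cv2,numpy as np
a=cv2.imread("pics/top0.png")[150:300,180:400];b=cv2.imread("pics/side0.png")[150:330,170:390]
cv2.imwrite("pics/c.png",np.vstack([cv2.resize(a,(440,300)),cv2.resize(b,(440,300))]))
cv2.imwrite("pics/c2.png",cv2.resize(a,(792,540),interpolation=2))
cv2.imwrite("pics/c3.png",cv2.resize(b,(726,594),interpolation=2))
E
```

```text
(no output)
```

View pics/c2.png

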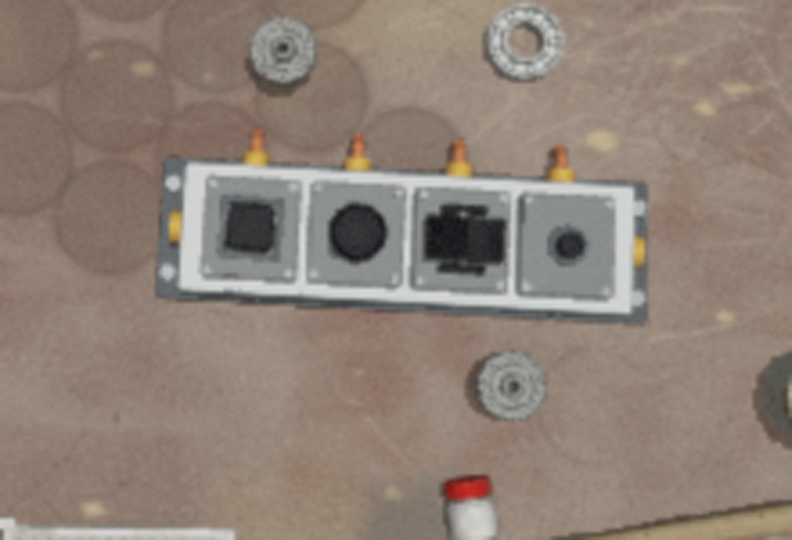

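View pics/c3.png

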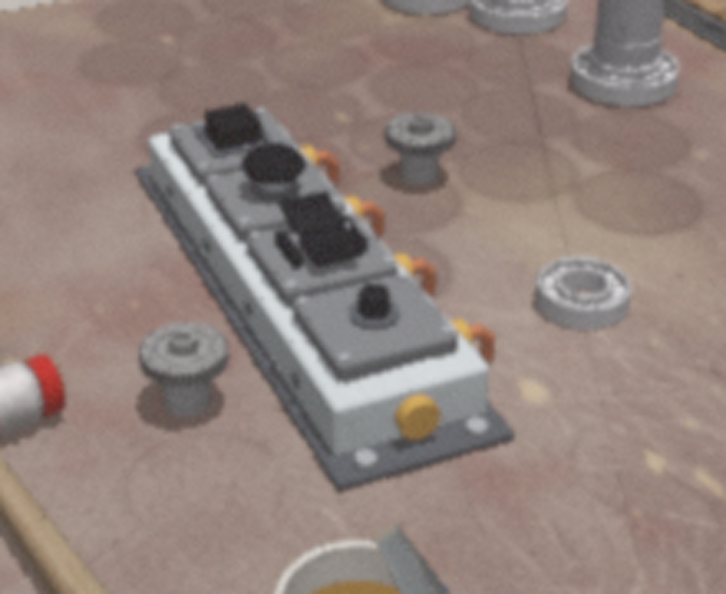

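View pics/side0.png

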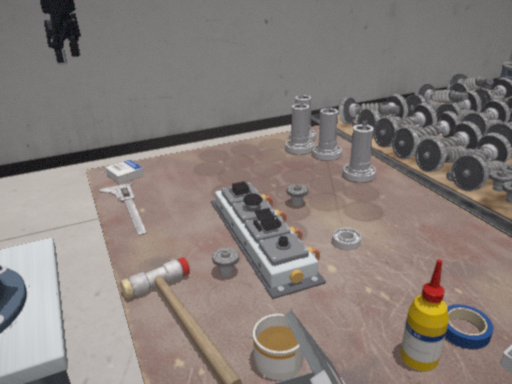

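The top crop shows, from left (+y) to right: square key (crop 250,227), palm (357,233), rocker (465,240) and bleed pin (570,245). The bank is tilted slightly. The pinions stand at the front (512,385) and the back (283,50). Next I fit the bank's axes and centre.

```bash
python3 - <<'E'
from h import *
for n in ["top","side"]:
    d=np.load(f"{n}0.npy"); im=cv2.imread(f"pics/{n}0.png"); C=cloud(n,d)
    reg=(d>0)&(abs(C[...,0]-.507)<.075)&(abs(C[...,1]+.022)<.2)
    for lo,hi in [(.033,.054),(.043,.053)]:
        m=reg&(C[...,2]>lo)&(C[...,2]<hi)
        m=cv2.morphologyEx(m.astype(np.uint8),cv2.MORPH_OPEN,np.ones((2,2)))>0
        P=C[m][:,:2]; 
        r=cv2.minAreaRect((P*1000).astype(np.float32)); print(n,lo,m.sum(),np.median(C[m][:,2]),r)
    # black parts
    dark=reg&(im.max(2)<60)&(C[...,2]>.052)
    nl,L,st,ce=cv2.connectedComponentsWithStats(dark.astype(np.uint8))
    for i in range(1,nl):
        if st[i,4]>15:
            p=C[L==i]; q=p[p[:,2]>np.percentile(p[:,2],60)]
            print(n,i,st[i,4],ce[i].round(1),"med",np.median(p,0).round(4),"mid",((p.min(0)+p.max(0))/2).round(4),"ztop",np.percentile(p[:,2],90).round(4))
E
```

```text
top 0.033 3652 0.04707866977187303 ((490.7398681640625, -26.667404174804688), (303.3718566894531, 116.68943786621094), 88.09420013427734)
top 0.043 2184 0.048438323267875734 ((497.9267578125, -24.742340087890625), (268.359619140625, 83.46467590332031), 87.92274475097656)
top 1 151 [249.2 213. ] med [0.5121 0.0804 0.0647] mid [0.5123 0.0805 0.0606] ztop 0.0664
top 2 182 [278.9 214.2] med [0.5102 0.0127 0.0717] mid [0.5096 0.0125 0.0713] ztop 0.074
top 3 278 [308.6 215.4] med [ 0.5077 -0.056   0.0631] mid [ 0.5112 -0.0549  0.0633] ztop 0.0684
top 4 37 [337.9 217.5] med [ 0.5039 -0.1221  0.0631] mid [ 0.5049 -0.122   0.0614] ztop 0.0644
top 5 19 [307.4 223.8] med [ 0.4894 -0.0523  0.0576] mid [ 0.4894 -0.0535  0.0577] ztop 0.0592
side 0.033 3269 0.04603115070477008 ((437.3174743652344, -267.2609558105469), (911.8646240234375, 166.6669158935547), 72.04776763916016)
side 0.043 2016 0.04700362885020926 ((420.95068359375, -287.69952392578125), (864.7496337890625, 136.84153747558594), 71.29927825927734)
side 1 134 [240.1 188. ] med [0.5082 0.0683 0.0615] mid [0.5099 0.0748 0.0584] ztop 0.0637
side 2 147 [252.2 199.4] med [0.5049 0.0036 0.0694] mid [0.507  0.0071 0.0666] ztop 0.0715
side 3 294 [267.3 219.4] med [ 0.5053 -0.0611  0.061 ] mid [ 0.5084 -0.0575  0.0617] ztop 0.0661
side 4 29 [257.  225.2] med [ 0.4855 -0.0609  0.0553] mid [ 0.4863 -0.058   0.0549] ztop 0.0568
side 5 63 [282.8 241.4] med [ 0.5016 -0.129   0.0594] mid [ 0.5024 -0.1258  0.0579] ztop 0.0625
```

Request:
{"method": "carry_out", "body": {"plan": [{"tx": -44.5,"ty": 47.7,"tz": 0,"rz": 67.5},{"tx": -44.5,"ty": 47.7,"tz": 0,"rz": 67.5},{"tx": -44.5,"ty": 47.7,"tz": 0,"rz": 67.5},{"tx": -44.5,"ty": 47.7,"tz": 0,"rz": 67.5},{"tx": -44.5,"ty": 47.7,"tz": 0,"rz": 67.5},{"tx": -44.5,"ty": 47.7,"tz": 0,"rz": 67.5},{"tx": -44.5,"ty": 47.7,"tz": 0,"rz": 67.5},{"tx": -44.5,"ty": 47.7,"tz": 0,"rz": 67.5},{"tx": -44.5,"ty": 47.7,"tz": 0,"rz": 67.5},{"tx": -44.5,"ty": 47.7,"tz": 0,"rz": 67.5},{"tx": -44.5,"ty": 47.7,"tz": 0,"rz": 67.5},{"tx": -44.5,"ty": 47.7,"tz": 0,"rz": 67.5}], "hand": 0}}

```text
$.plan[0]: bad value
```

Request:
{"method": "carry_out", "body": {"plan": [{"tx": -3.4,"ty": 3.6,"tz": 0,"rx": 0,"ry": 0,"rz": 5.6},{"tx": -6.8,"ty": 7.2,"tz": 0,"rx": 0,"ry": 0,"rz": 11.2},{"tx": -10.2,"ty": 10.8,"tz": 0,"rx": 0,"ry": 0,"rz": 16.8},{"tx": -13.6,"ty": 14.5,"tz": 0,"rx": 0,"ry": 0,"rz": 22.4},{"tx": -17,"ty": 18.2,"tz": 0,"rx": 0,"ry": 0,"rz": 28},{"tx": -20.4,"ty": 21.8,"tz": 0,"rx": 0,"ry": 0,"rz": 33.6},{"tx": -23.8,"ty": 25.4,"tz": 0,"rx": 0,"ry": 0,"rz": 39.2},{"tx": -27.2,"ty": 29.1,"tz": 0,"rx": 0,"ry": 0,"rz": 45},{"tx": -30.6,"ty": 32.7,"tz": 0,"rx": 0,"ry": 0,"rz": 50},{"tx": -34,"ty": 36.4,"tz": 0,"rx": 0,"ry": 0,"rz": 56},{"tx": -37.4,"ty": 40,"tz": 0,"rx": 0,"ry": 0,"rz": 62},{"tx": -40.8,"ty": 43.7,"tz": 0,"rx": 0,"ry": 0,"rz": 67.5}], "hand": 0}}

```text
t: 1.8
position: [0.4881, 0.0123, 0.2487]
tool_rot: [-0.0, 1.0, -0.022, 0.0]
force: [1.1, 1.0, 0.4]
grip_width: -0.0002
```

Request:
{"method": "carry_out", "body": {"plan": [{"tx": 1.5,"ty": 3,"tz": 3,"rx": 0,"ry": 0,"rz": 0},{"tx": 2.2,"ty": 4.8,"tz": 7,"rx": 0,"ry": 0,"rz": 0},{"tx": 2.2,"ty": 4.8,"tz": 11,"rx": 0,"ry": 0,"rz": 0},{"tx": 2.2,"ty": 4.8,"tz": 13,"rx": 0,"ry": 0,"rz": 0},{"tx": 2.2,"ty": 4.8,"tz": 14,"rx": 0,"ry": 0,"rz": 0},{"tx": 2.2,"ty": 4.8,"tz": 14,"rx": 0,"ry": 0,"rz": 0},{"tx": 2.2,"ty": 4.8,"tz": 14,"rx": 0,"ry": 0,"rz": 0}]}}

```text
t: 2.5
position: [0.5085, -0.0344, 0.1091]
tool_rot: [0.0, 1.0, -0.019, 0.001]
force: [0.5, 0.1, 0.9]
grip_width: -0.0001
```

```bash
python3 - <<'E'
from h import *
s=env.sense(); print(s["position"],s["force"],s["tool_rot"])
for n in ["side","top"]:
    im,d=env.snapshot(n); C=cloud(n,d); np.save(f"{n}1.npy",d)
    p=s["position"]
    reg=(d>0)&(np.linalg.norm(C[...,:2]-p[:2],axis=-1)<.045)&(C[...,2]>.077)&(C[...,2]<.5)
    q=C[reg]; print(n,len(q), q.min(0) if len(q) else 0,np.percentile(q,[2,50,98],axis=0) if len(q) else 0)
    low=q[q[:,2]<q[:,2].min()+.012]; print("low",low.min(0),low.max(0))
    u=proj(n,[p[0],p[1],p[2]-.017]); print("tip px",u)
    x,y=int(u[0]),int(u[1]); cv2.imwrite(f"pics/{n}1.png",cv2.resize(im[max(0,y-60):y+60,x-80:x+80,::-1],(800,600),interpolation=2))
E
```

```text
[ 0.5084901  -0.03440644  0.10914494] [0.51214504 0.05793581 0.86652129] [ 2.43193625e-04  9.99812390e-01 -1.93473622e-02  8.97405226e-04]
side 5919 [ 0.46379564 -0.07371939  0.09213649] [[ 0.46980669 -0.07112411  0.1102138 ]
 [ 0.49694885 -0.05201407  0.24744826]
 [ 0.54538067 -0.02692241  0.34428882]]
low [ 0.49412971 -0.04702949  0.09213649] [ 0.5196002  -0.02827162  0.10410616]
tip px [262.21804572 197.30553884]
top 3469 [ 0.46555489 -0.07940562  0.14369725] [[ 0.47075453 -0.07548264  0.26684764]
 [ 0.50212639 -0.03474649  0.42392083]
 [ 0.54181954  0.00422668  0.45575925]]
low [ 0.47572328 -0.02057652  0.14369725] [ 0.47982233 -0.0202735   0.14667313]
tip px [300.90036207 214.59800454]
```

View pics/side1.png

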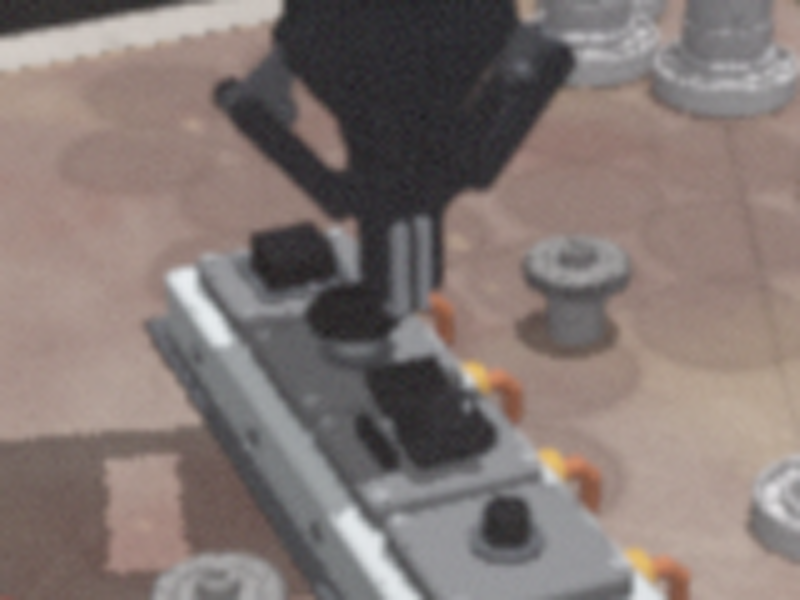

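The side view shows the tip clear above the +y half of the rocker. Its measured tip height of 92 mm agrees with the 17 mm offset. Pressing slowly.

Request:
{"method": "carry_out", "body": {"plan": [{"tx": -0.1,"ty": 0.2,"tz": 1,"rx": 0,"ry": 0,"rz": 0},{"tx": -0.1,"ty": 0.2,"tz": 1.8,"rx": 0,"ry": 0,"rz": 0},{"tx": -0.1,"ty": 0.2,"tz": 2.1,"rx": 0,"ry": 0,"rz": 0},{"tx": -0.1,"ty": 0.2,"tz": 2.3,"rx": 0,"ry": 0,"rz": 0},{"tx": -0.1,"ty": 0.2,"tz": 2.5,"rx": 0,"ry": 0,"rz": 0},{"tx": -0.1,"ty": 0.2,"tz": 2.7,"rx": 0,"ry": 0,"rz": 0},{"tx": -0.1,"ty": 0.2,"tz": 2.7,"rx": 0,"ry": 0,"rz": 0}]}}

```text
t: 3.3
position: [0.5066, -0.0363, 0.0812]
tool_rot: [0.0, 1.0, -0.019, -0.0]
force: [0.8, -0.2, -0.5]
grip_width: -0.0001
```

Request:
{"method": "carry_out", "body": {"plan": [{"tx": 0,"ty": 0,"tz": 0.1,"rx": 0,"ry": 0,"rz": 0},{"tx": 0,"ty": 0,"tz": 0.2,"rx": 0,"ry": 0,"rz": 0},{"tx": 0,"ty": 0,"tz": 0.2,"rx": 0,"ry": 0,"rz": 0}]}}

```text
t: 3.6
position: [0.5067, -0.0364, 0.0793]
tool_rot: [0.0, 1.0, -0.02, 0.0]
force: [-0.1, 0.4, 1.0]
grip_width: -0.0003
```

Request:
{"method": "carry_out", "body": {"plan": [{"tx": 0,"ty": 0,"tz": 0.1,"rx": 0,"ry": 0,"rz": 0},{"tx": 0,"ty": 0,"tz": 0.2,"rx": 0,"ry": 0,"rz": 0},{"tx": 0,"ty": 0,"tz": 0.2,"rx": 0,"ry": 0,"rz": 0}]}}

```text
t: 3.9
position: [0.5068, -0.0362, 0.0777]
tool_rot: [-0.0, 1.0, -0.02, 0.0]
force: [-0.7, 3.1, 4.6]
grip_width: -0.0001
```

Request:
{"method": "carry_out", "body": {"plan": [{"tx": 0,"ty": 0,"tz": 0.1,"rx": 0,"ry": 0,"rz": 0},{"tx": 0,"ty": 0,"tz": 0.2,"rx": 0,"ry": 0,"rz": 0},{"tx": 0,"ty": 0,"tz": 0.2,"rx": 0,"ry": 0,"rz": 0}]}}

```text
t: 4.2
position: [0.5068, -0.0361, 0.0773]
tool_rot: [0.0, 1.0, -0.019, 0.001]
force: [-2.9, 3.9, 19.0]
grip_width: -0.0001
```

```bash
python3 - <<'E'
from h import *
s=env.sense(); print(s["position"],s["force"],s["moment"])
im,d=env.snapshot("side"); cv2.imwrite(f"pics/side2.png",cv2.resize(im[160:280,190:350,::-1],(800,600),interpolation=2))
E
```

```text
[ 0.50683471 -0.03614264  0.07728214] [-2.85239593  3.87951314 19.00832873] [ 0.47140408  0.5338492  -0.0174167 ]
```

View pics/side2.png

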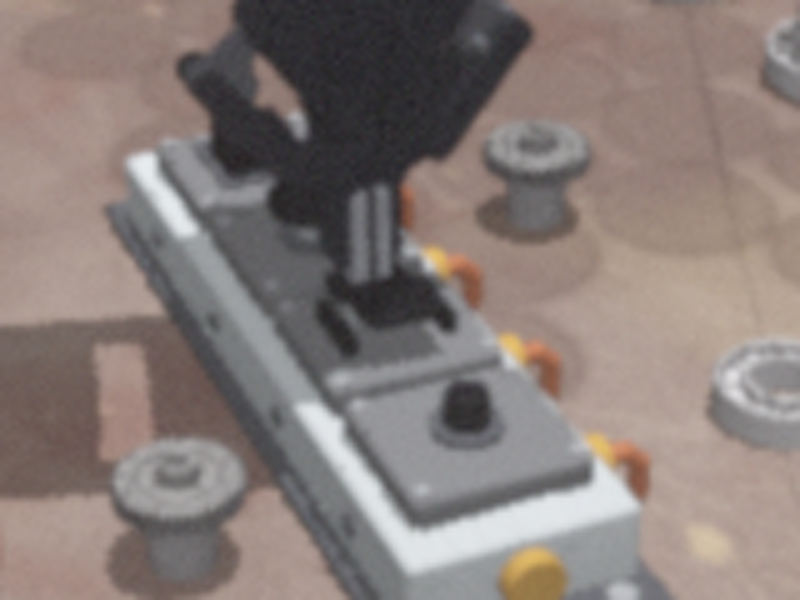

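Request:
{"method": "carry_out", "body": {"plan": [{"tx": 0,"ty": 0,"tz": -1,"rx": 0,"ry": 0,"rz": 0},{"tx": 0,"ty": 0,"tz": -4,"rx": 0,"ry": 0,"rz": 0},{"tx": 0,"ty": -4,"tz": -5,"rx": 0,"ry": 0,"rz": 0},{"tx": 0,"ty": -8,"tz": -5,"rx": 0,"ry": 0,"rz": 0},{"tx": 0.4,"ty": -11.5,"tz": -5,"rx": 0,"ry": 0,"rz": 0},{"tx": 0.4,"ty": -11.5,"tz": -4,"rx": 0,"ry": 0,"rz": 0},{"tx": 0.4,"ty": -11.5,"tz": -3.5,"rx": 0,"ry": 0,"rz": 0}]}}

```text
t: 4.95
position: [0.5149, 0.0788, 0.1096]
tool_rot: [0.0, 1.0, -0.018, -0.0]
force: [0.2, 0.5, 0.0]
grip_width: -0.0
```

```bash
python3 - <<'E'
from h import *
s=env.sense(); print(s["position"],s["force"])
c0=np.array([.507,-.056]);a=-.041
ex=np.array([np.cos(a),np.sin(a)]);ey=np.array([-np.sin(a),np.cos(a)])
im,d1=env.snapshot("side"); cv2.imwrite(f"pics/side3.png",cv2.resize(im[160:280,190:350,::-1],(800,600),interpolation=2))
im,d2=env.snapshot("top"); cv2.imwrite(f"pics/top3.png",cv2.resize(im[170:260,220:360,::-1],(770,495),interpolation=2))
for n,d in [("side",np.load("side0.npy")),("side",d1),("top",np.load("top0.npy")),("top",d2)]:
    C=cloud(n,d); q=C[...,:2]-c0; X=q@ex;Y=q@ey
    out=[]
    for y in range(-30,31,4):
        m=(d>0)&(abs(X)<.010)&(abs(Y-y/1000)<.002)&(C[...,2]>.05)&(C[...,2]<.08)
        out.append((y,int(m.sum()),round(float(np.median(C[m][:,2])*1000),1) if m.sum() else None))
    print(n,out)
E
```

```text
[0.51486893 0.07880207 0.10960902] [0.20433027 0.51344686 0.04657493]
side [(-30, 0, None), (-26, 35, 57.3), (-22, 18, 60.0), (-18, 12, 60.4), (-14, 12, 60.1), (-10, 21, 60.3), (-6, 16, 61.1), (-2, 13, 61.1), (2, 20, 61.4), (6, 21, 63.1), (10, 18, 64.2), (14, 18, 65.3), (18, 18, 66.8), (22, 13, 67.5), (26, 1, 65.0), (30, 0, None)]
side [(-30, 0, None), (-26, 18, 66.0), (-22, 25, 67.3), (-18, 8, 67.7), (-14, 8, 66.7), (-10, 6, 64.5), (-6, 9, 63.4), (-2, 5, 62.4), (2, 11, 61.1), (6, 13, 60.9), (10, 11, 59.9), (14, 11, 59.5), (18, 14, 60.1), (22, 12, 59.3), (26, 1, 59.2), (30, 0, None)]
top [(-30, 0, None), (-26, 0, None), (-22, 18, 61.4), (-18, 17, 61.4), (-14, 10, 60.7), (-10, 14, 62.0), (-6, 18, 62.5), (-2, 17, 62.8), (2, 10, 63.6), (6, 18, 63.9), (10, 17, 66.0), (14, 9, 66.1), (18, 17, 67.6), (22, 15, 69.8), (26, 10, 67.4), (30, 2, 51.6)]
top [(-30, 0, None), (-26, 1, 50.5), (-22, 9, 68.7), (-18, 15, 69.5), (-14, 17, 67.9), (-10, 18, 66.0), (-6, 18, 64.8), (-2, 15, 64.0), (2, 14, 62.2), (6, 16, 62.8), (10, 18, 61.3), (14, 18, 60.8), (18, 11, 60.1), (22, 15, 61.6), (26, 16, 60.1), (30, 2, 50.0)]
```

View pics/side3.png

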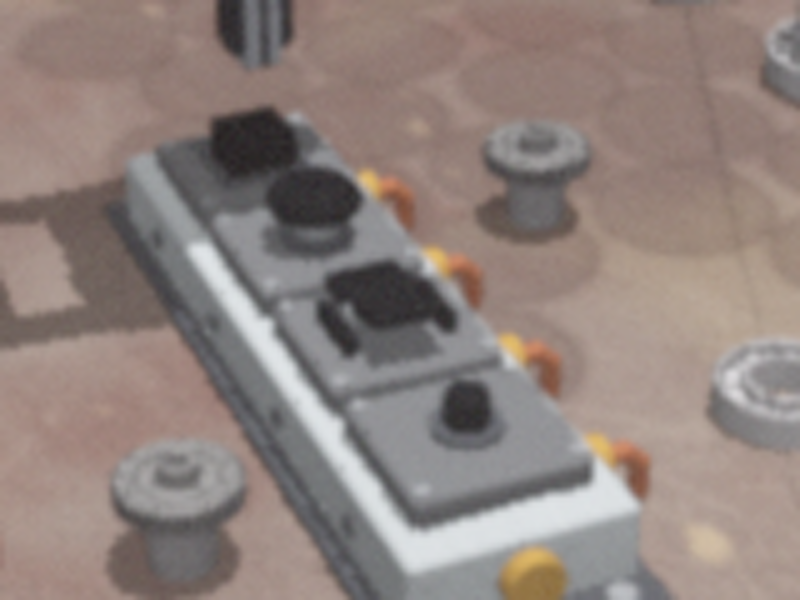

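View pics/top3.png

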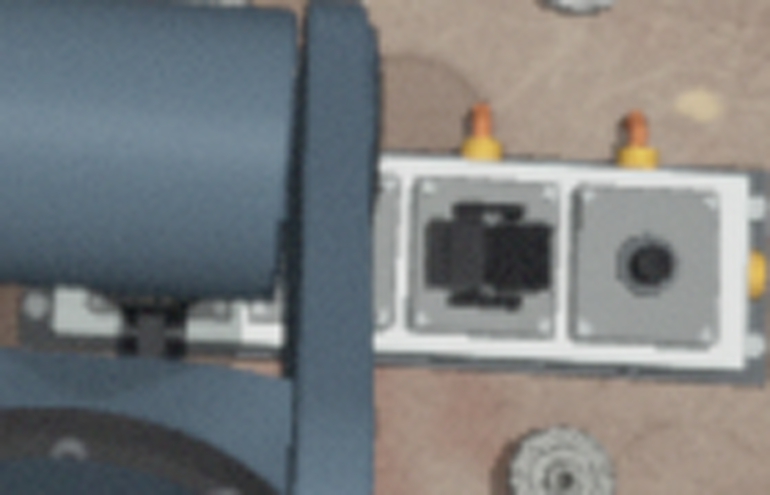

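The rocker profile is mirrored: its +y half now stands at about 60 mm and its −y half at 67.5 mm, so it is fully over. Next the key.

Request:
{"method": "carry_out", "body": {"plan": [{"tx": -0.3,"ty": 0,"tz": 1,"rx": 0,"ry": 0,"rz": 0},{"tx": -0.3,"ty": 0,"tz": 2,"rx": 0,"ry": 0,"rz": 0},{"tx": -0.3,"ty": 0,"tz": 2.5,"rx": 0,"ry": 0,"rz": 0},{"tx": -0.3,"ty": 0,"tz": 2.8,"rx": 0,"ry": 0,"rz": 0},{"tx": -0.3,"ty": 0,"tz": 3.0,"rx": 0,"ry": 0,"rz": 0},{"tx": -0.3,"ty": 0,"tz": 3.2,"rx": 0,"ry": 0,"rz": 0},{"tx": -0.3,"ty": 0,"tz": 3.4,"rx": 0,"ry": 0,"rz": 0},{"tx": -0.3,"ty": 0,"tz": 3.5,"rx": 0,"ry": 0,"rz": 0},{"tx": -0.3,"ty": 0,"tz": 3.5,"rx": 0,"ry": 0,"rz": 0}]}}

```text
t: 5.95
position: [0.5122, 0.0786, 0.0753]
tool_rot: [-0.0, 1.0, -0.02, 0.0]
force: [-1.2, 0.2, 0.3]
grip_width: -0.0001
```

Request:
{"method": "carry_out", "body": {"plan": [{"tx": 0,"ty": 0,"tz": 0.1,"rx": 0,"ry": 0,"rz": 0},{"tx": 0,"ty": 0,"tz": 0.2,"rx": 0,"ry": 0,"rz": 0},{"tx": 0,"ty": 0,"tz": 0.2,"rx": 0,"ry": 0,"rz": 0}]}}

```text
t: 6.25
position: [0.5123, 0.0786, 0.074]
tool_rot: [-0.0, 1.0, -0.02, 0.0]
force: [-2.2, -1.1, 9.2]
grip_width: -0.0003
```

Request:
{"method": "carry_out", "body": {"plan": [{"tx": 0,"ty": 0,"tz": 0.1,"rx": 0,"ry": 0,"rz": 0},{"tx": 0,"ty": 0,"tz": 0.2,"rx": 0,"ry": 0,"rz": 0},{"tx": 0,"ty": 0,"tz": 0.2,"rx": 0,"ry": 0,"rz": 0}]}}

```text
t: 6.55
position: [0.5123, 0.0786, 0.0738]
tool_rot: [0.0, 1.0, -0.019, 0.001]
force: [-4.8, -1.7, 24.1]
grip_width: -0.0001
```

Request:
{"method": "carry_out", "body": {"plan": [{"tx": 0,"ty": 0,"tz": -1,"rx": 0,"ry": 0,"rz": 0},{"tx": 0,"ty": 0,"tz": -5,"rx": 0,"ry": 0,"rz": 0},{"tx": 0,"ty": 3,"tz": -9,"rx": 0,"ry": 0,"rz": 0},{"tx": 0,"ty": 6.7,"tz": -12,"rx": 0,"ry": 0,"rz": 0},{"tx": 0,"ty": 6.7,"tz": -14,"rx": 0,"ry": 0,"rz": 0},{"tx": 0,"ty": 6.7,"tz": -14,"rx": 0,"ry": 0,"rz": 0},{"tx": 0,"ty": 6.7,"tz": -14,"rx": 0,"ry": 0,"rz": 0}]}}

```text
t: 7.25
position: [0.5095, 0.0118, 0.2111]
tool_rot: [-0.0, 1.0, -0.02, 0.0]
force: [-0.3, 0.1, -1.1]
grip_width: 0.0001
```

```bash
python3 - <<'E'
from h import *
s=env.sense(); print(s["position"],s["force"])
im,d=env.snapshot("side"); cv2.imwrite(f"pics/side4.png",cv2.resize(im[160:280,190:350,::-1],(800,600),interpolation=2))
for k in ["key_top","palm_top"]:
  for r in env.masks_of("side",k)[:2]:
    for dd in (np.load("side0.npy"),d):
        p=cloud("side",dd)[r["mask"]&(dd>0)]; print(k,round(r["p"],2),np.median(p,0).round(4),np.percentile(p[:,2],[50,75,90,97]).round(4))
E
```

```text
[0.50950693 0.01183384 0.21109399] [-0.33848293  0.08231688 -1.06983126]
key_top 0.7 [0.5077 0.0671 0.0578] [0.0578 0.0621 0.0635 0.0643]
key_top 0.7 [0.51   0.0728 0.0552] [0.0552 0.0562 0.0566 0.0569]
key_top 0.35 [0.505  0.0039 0.0693] [0.0693 0.0707 0.0715 0.072 ]
key_top 0.35 [0.5056 0.0034 0.0694] [0.0694 0.0704 0.0712 0.0719]
palm_top 0.47 [0.5069 0.0049 0.0687] [0.0687 0.0705 0.0713 0.0719]
palm_top 0.47 [0.5066 0.0051 0.0688] [0.0688 0.0702 0.0711 0.0718]
```

View pics/side4.png

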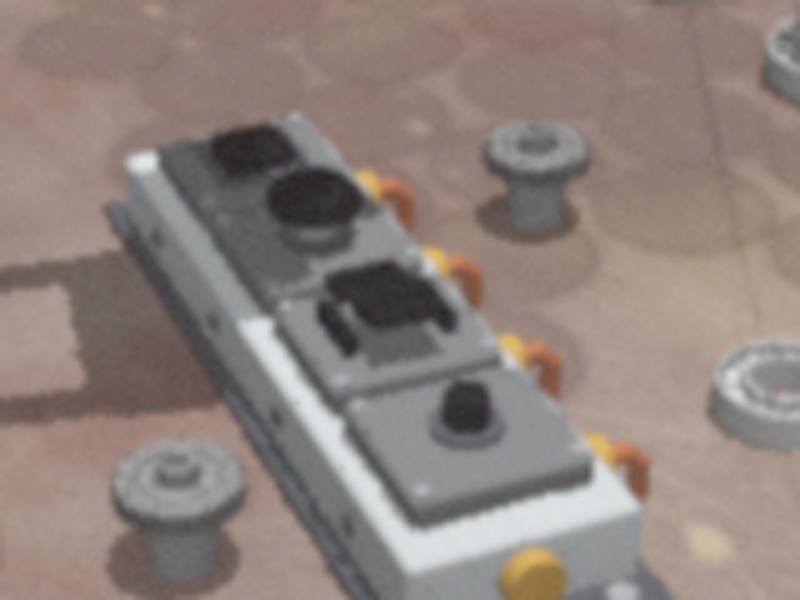

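The key is down: its top was about 64 mm and is now about 57 mm. Next the palm button.

Request:
{"method": "carry_out", "body": {"plan": [{"tx": 0,"ty": 0,"tz": 4,"rx": 0,"ry": 0,"rz": 0},{"tx": 0,"ty": 0,"tz": 8,"rx": 0,"ry": 0,"rz": 0},{"tx": 0,"ty": 0,"tz": 10.5,"rx": 0,"ry": 0,"rz": 0},{"tx": 0,"ty": 0,"tz": 11.5,"rx": 0,"ry": 0,"rz": 0},{"tx": 0,"ty": 0,"tz": 11.8,"rx": 0,"ry": 0,"rz": 0},{"tx": 0,"ty": 0,"tz": 11.8,"rx": 0,"ry": 0,"rz": 0},{"tx": 0,"ty": 0,"tz": 11.8,"rx": 0,"ry": 0,"rz": 0}]}}

```text
t: 8.1
position: [0.5103, 0.0115, 0.0943]
tool_rot: [0.0, 1.0, -0.019, 0.001]
force: [0.1, 0.6, 0.5]
grip_width: -0.0002
```

Request:
{"method": "carry_out", "body": {"plan": [{"tx": 0,"ty": 0,"tz": 0.4,"rx": 0,"ry": 0,"rz": 0},{"tx": 0,"ty": 0,"tz": 0.8,"rx": 0,"ry": 0,"rz": 0},{"tx": 0,"ty": 0,"tz": 1.2,"rx": 0,"ry": 0,"rz": 0},{"tx": 0,"ty": 0,"tz": 1.4,"rx": 0,"ry": 0,"rz": 0},{"tx": 0,"ty": 0,"tz": 1.5,"rx": 0,"ry": 0,"rz": 0}]}}

```text
t: 8.6
position: [0.5107, 0.0114, 0.0808]
tool_rot: [0.0, 1.0, -0.02, 0.002]
force: [-4.7, 1.5, 28.7]
grip_width: -0.0002
```

Request:
{"method": "carry_out", "body": {"plan": [{"tx": 0,"ty": 0,"tz": -0.05,"rx": 0,"ry": 0,"rz": 0},{"tx": 0,"ty": 0,"tz": -0.05,"rx": 0,"ry": 0,"rz": 0},{"tx": 0,"ty": 0,"tz": -0.05,"rx": 0,"ry": 0,"rz": 0},{"tx": 0,"ty": 0,"tz": -0.05,"rx": 0,"ry": 0,"rz": 0},{"tx": 0,"ty": 0,"tz": -0.05,"rx": 0,"ry": 0,"rz": 0},{"tx": 0,"ty": 0,"tz": -0.05,"rx": 0,"ry": 0,"rz": 0},{"tx": 0,"ty": 0,"tz": -0.05,"rx": 0,"ry": 0,"rz": 0},{"tx": 0,"ty": 0,"tz": -0.05,"rx": 0,"ry": 0,"rz": 0},{"tx": 0,"ty": 0,"tz": -0.05,"rx": 0,"ry": 0,"rz": 0}]}}

```text
t: 9.5
position: [0.5106, 0.0114, 0.081]
tool_rot: [0.0, 1.0, -0.02, 0.002]
force: [-2.8, 1.2, 17.6]
grip_width: -0.0001
```

Request:
{"method": "carry_out", "body": {"plan": [{"tx": 0,"ty": 0,"tz": -1,"rx": 0,"ry": 0,"rz": 0},{"tx": 0,"ty": 0,"tz": -4,"rx": 0,"ry": 0,"rz": 0},{"tx": 0,"ty": 0,"tz": -8,"rx": 0,"ry": 0,"rz": 0},{"tx": 0,"ty": 0,"tz": -12,"rx": 0,"ry": 0,"rz": 0},{"tx": 0,"ty": 0,"tz": -14,"rx": 0,"ry": 0,"rz": 0},{"tx": 0,"ty": 0,"tz": -14,"rx": 0,"ry": 0,"rz": 0},{"tx": 0,"ty": 0,"tz": -14,"rx": 0,"ry": 0,"rz": 0}]}}

```text
t: 10.2
position: [0.509, 0.0116, 0.2187]
tool_rot: [0.0, 1.0, -0.02, -0.0]
force: [-0.2, 0.2, -0.1]
grip_width: 0.0002
```

```bash
python3 - <<'E'
from h import *
s=env.sense(); print(s["t"],s["position"],s["force"])
im,d=env.snapshot("side"); cv2.imwrite(f"pics/side5.png",cv2.resize(im[160:280,190:350,::-1],(800,600),interpolation=2))
d0=np.load("side0.npy")
for k in ["key_top","palm_top","bleed_top","rocker_press"]:
  for r in env.masks_of("side",k)[:2]:
    for dd in (d0,d):
        p=cloud("side",dd)[r["mask"]&(dd>0)]; print(k,round(r["p"],2),np.median(p,0).round(4),np.percentile(p[:,2],[50,75,90,97]).round(4))
E
```

```text
10.2 [0.50901636 0.01164506 0.21871221] [-0.23843354  0.15652085 -0.06432188]
palm_top 0.66 [0.508  0.0044 0.0689] [0.0689 0.0705 0.0713 0.0719]
palm_top 0.66 [0.5081 0.0043 0.069 ] [0.069  0.0704 0.0713 0.0717]
bleed_top 0.42 [ 0.5018 -0.1288  0.0602] [0.0602 0.0619 0.0625 0.0634]
bleed_top 0.42 [ 0.5016 -0.1287  0.0609] [0.0609 0.0617 0.0625 0.0629]
rocker_press 0.7 [ 0.5033 -0.0576  0.061 ] [0.061  0.0626 0.0642 0.0651]
rocker_press 0.7 [ 0.5028 -0.0579  0.0615] [0.0615 0.0657 0.0678 0.0688]
```

View pics/side5.png

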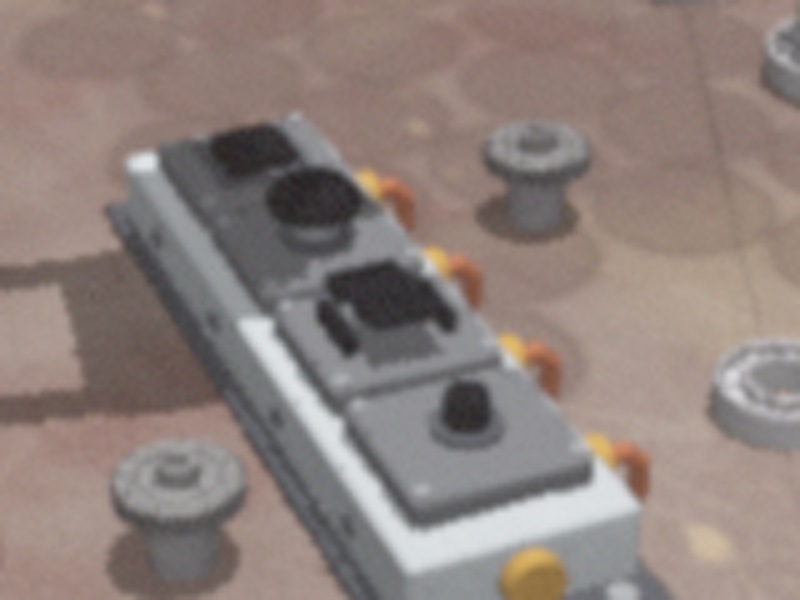

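The side view shows the key low (crop 255,148), the palm back up (315,197), the rocker over, the bleed pin up (467,405) and the loose parts in place.

```bash
python3 -c "
from workcell import env
print(env.close_job())"
```

```text
the job is handed in; nothing more can be done
None
```

I started up the valve bank in the order you asked and handed the job in at about 10.4 s on the robot's clock. No check failed.

| Step | Push | Check afterwards |
|---|---|---|
| Supply rocker | Raised half pushed to its stop, about 19 N | Depth profile is mirrored: the pushed half stands at about 60 mm and the other at about 67.5 mm |
| Square clamp key | Pushed to its stop, about 24 N | Top measured at about 57 mm after release, so it stays down |
| Palm button | Pushed to its stop, 29 N at most, kept down about 1 s | Sprang back up; its depth readings match the start |

- **Left alone:** the bleed pin's height is unchanged at about 63 mm. In the last side picture the two pinions and the bearing stand where they were; I checked them by eye only, not by measurement.
- **Disagreements:** the two cameras differed by about 5 mm in y on the controls, so I used values in between. In the last picture the network did not find the key, so its final state rests on that picture and the measurement taken just before the palm button was pushed.

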